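# Release the red deck case from the stall's display rack

## Robot

A 6-joint arm with a two-finger parallel gripper is mounted at the origin on the work surface. World frame = base frame: x ahead of the robot, y to its left, z up, the work surface at z = 0. Lengths are in m, angles in rad, forces in N, time in s.
With the tool pointing down it reaches from about 0.35 to 0.975 m from the base axis. Payload 7.1 kg.
Tool frame: the origin (TCP) lies midway between the tips of the shut fingers; the grasp point (between the pads) lies 19 mm behind it (bot.pinch_z is the distance from the TCP to the grasp point, in m); x points along the fingers, z is the direction in which the jaws open and shut, and the axes are right-handed (so a half turn about x gives the same grasp; the last joint's range is limited). The gripper opens to 88 mm and grips with 3 to 60 N. Pads are 20 mm wide; open, the fingers measure 115 mm over their backs; the gripper's body (75 mm by 178 mm) begins 61 mm behind the grasp point.
Start: joints at [-1.191, 0.423, 1.63, -0, 1.089, -0.019], TCP at [0.243, -0.576, 0.223] pointing down, gripper open.
Joint ranges: [-3, 3], [-0.9, 2.11], [0.09, 2.58], [-1.31, 4.45], [0.11, 2.69], [-2.54, 2.54]. Speed limits (rad/s): [2.39, 2.39, 3.01, 3.14, 3.14, 3.14].

## Interface

Orientations are given as a unit quaternion [x, y, z, w].
In Python, from plant import bot, grab_frame, calibration, search_frame, masks_of gives the robot as it stands. The module is installed in compiled form; this text tells all that it offers.
- The arm moves only by the tool servo_tool, never from a script. Its arguments are lists of equal length, an entry for each row: "travel": the shift along the tool's x, y, z as a fraction of full scale, a list of three; "dr": the turn, a rotation vector about the tool's x, y, z as a fraction of full scale, a list of three; "grip": the closure, from -1 (fully open) to 1 (shut). In form: {"travel": [[tx, ty, tz], ...], "dr": [[wx, wy, wz], ...], "grip": [grip, ...]}. A call has 1 to 20 rows; each row is the pose to reach, as a shift and turn from the pose commanded when the call began, along the tool's axes at that moment, turning the shorter way round; what a row does not reach only later rows make up. Full scale, the value 1, is 300 mm for a shift and 180 degrees for a turn. A row lasts 1/12 s, in which the tool goes at most 41.7 mm and 7.16 degrees, less where a joint would pass 70% of its speed; a pose out of reach is approached as far as the arm can. A call with a number of a shift or a turn outside -1 to 1 is refused whole. A call with a gripper value outside its range is refused whole. The fingers move at their own pace and stop on an object; "squeeze" is the grip in N (left out, the last holds). Time passes only in rows, so rows that repeat a pose let the fingers close. It gives the time, the measured TCP pose, the force and the opening at its end, in the units of the state.
- bot.get_obs(): the state, without advancing time (a new reading comes with each control period).
- grab_frame(name): name is "scene" or "top"; returns (picture, depth): 420x560x3 uint8, red, green, blue; 420x560 float32, m along the optical axis (not along the pixel's ray), 0 where there is no reading.
- calibration(name): a dict with "intrinsics" (3x3 intrinsics, pixels), "rvec" (rotation vector, rad) and "tvec" (3), from world to camera coordinates, as OpenCV has them. Camera axes: x right, y down, z forward; pixel columns grow to the right and rows downward; lengths in m; the calibration is good to about 2 mm. A picture is of the moment at which its call begins. calibration takes no time and is no camera call.
- bot.finish_job(): hands the job in, once; it reports no verdict.
Trained networks look in the newest picture that a camera, given by its name, has taken for a name from the list of things; names that differ only in an ending like _2 or _b are one class to them, and where a whole thing is asked for, a point or a joint stands for the part that bears it (a point fixed in the world has none). Each returns a list of dicts, best first, with "p" (0 to 1); they miss things now and then, are a little off and sometimes report something else, mostly with a low value. They report only what shows in the picture. A call takes as long as a camera call. They do not tell look-alikes from the thing itself.
- search_frame(camera, query): "bbox" ([centre column, centre row, width, height] in pixels, round what is visible of it).
- masks_of(camera, query): "pixels" (420x560 bool, what is visible of it) and "bbox" ([centre column, centre row, width, height] in pixels, round what is visible of it).
The state is a dict: "time": time; "joints": joint angles; "dq": joint speeds; "tau": joint torques, N m; "position": TCP position; "tcp_rot": TCP orientation; "contact_force": force on the tool from outside, world axes, zero at the start; "torque": the same for the moment, N m; "width": finger opening in m.
Only numpy, scipy, OpenCV 4.12 (cv2) and the standard library are available. Lean on these libraries where they do the work, as an engineer would, in place of code of your own. Each camera call takes 0.05 s, during which the arm holds its last target.

## Task

A customer at the game stall has chosen the red deck case. Squeeze the two opposing side buttons of the red case together to unlatch it, lift it straight up out of the white rack and set it down gently, standing upright in the middle of the round green pad; leave the blue and yellow cases locked in the rack.

Things in the scene. Friction and masses are not known exactly. Their poses are not given: they have to be found in the camera images.
- red_case: Red deck case, upright box 46 (x) x 70 (y) x 92 mm tall, 0.25 kg, locked in one of 3 rack pockets. Origin: centre of underside, z up. One black ribbed spring button on each broad face (+x, -x), 26 wide, 24 high, centred 74 mm up. Over both buttons 60 mm free, 48 mm squeezed home (5 N each); then both foot latches are free and it can be lifted and carried by the buttons, gripped with 20 to 40 N.
- blue_case: Blue deck case, same make, size and axes as the red, to be left locked in its rack pocket. Origin: centre of underside. The cases stand 95 mm apart in a row along their y, order varies, 25 mm free between them, button faces free. A latch tab under each button, at the foot, catches below the rack's lip unless that button is in.
- yellow_case: Yellow deck case, same make, size and axes as the red, to be left locked in its rack pocket. Origin: centre of underside. The fixed white rack: pocket floors 8 mm above the table, about 2 mm play round a case, walls up to 46 mm above the table, reaching 31 mm from the cases' centre line along x (the flat base 50 mm).
- pad: Hand-over pad: fixed round disc, green face with black rim, 144 mm in diameter, 6 mm thick, lying on the table. Origin at the centre of its underside; its top is 6 mm above the table.
Not all that is in view belongs to the job. There is more than one size of the red_case; the job needs the largest.

How it is judged:
By the outcome, as a careful person would: the job done as asked, in the order asked, and still so for the second after the job is handed in, with the robot touching nothing.
It also fails if it takes over 40 s, if anything falls off the work surface, if the arm or the gripper's body presses on something with over 40 N, if the wrist force passes 120 N, or if a joint passes its speed limit or range.

## Working session

There is one attempt and no reset: what is moved stays moved. The work goes in short steps, Python scripts to look and compute and a tool call to move; the robot and the scene stay as the last step left them, time stands still between calls to the robot, and variables do not carry over. Pictures are saved under pics/ and viewed, and the job is handed in when it is done.

Besides the shell and the picture viewer there is one more tool, called after "Emit:" as a command line: name --argument value ..., lists and objects as JSON in quotes. servo_tool: Moves the arm, as the interface text tells. Its arguments: {"type":"object","properties":{"travel":{"type":"array","items":{"type":"array","items":{"type":"number"}}},"dr":{"type":"array","items":{"type":"array","items":{"type":"number"}}},"grip":{"type":"array","items":{"type":"number"}},"squeeze":{"type":"number"}},"required":["travel","dr","grip"]}

```bash
mkdir -p pics; cat > h.py <<'E'
import numpy as np, cv2
from plant import bot, grab_frame, calibration, search_frame, masks_of
def cam(n):
    c=calibration(n); R=cv2.Rodrigues(np.array(c["rvec"],float))[0]; return np.array(c["intrinsics"]),R,np.array(c["tvec"],float).reshape(3)
def cloud(n,d):
    K,R,t=cam(n); v,u=np.mgrid[0:d.shape[0],0:d.shape[1]]
    P=np.stack([(u-K[0,2])/K[0,0]*d,(v-K[1,2])/K[1,1]*d,d],-1)
    return (P-t)@R
def save(n,im): cv2.imwrite(n,im[:,:,::-1])
E
python3 - <<'E'
from h import *
print(bot.get_obs())
for n in ("scene","top"):
    im,d=grab_frame(n); save(f"pics/{n}0.png",im); np.savez(f"{n}0.npz",im=im,d=d)
    P=cloud(n,d)
    for q in ("red_case","blue_case","yellow_case","pad"):
        if n=="scene" and q!="red_case": continue
        for r in masks_of(n,q)[:5]:
            m=r["pixels"]&(d>0); X=P[m]
            print(n,q,round(r["p"],2),np.round(r["bbox"]),np.round(np.percentile(X,[2,50,98],axis=0),3).tolist() if len(X) else None)
E
```

```text
{'time': 0.0, 'joints': array([-1.19101206e+00,  4.23835671e-01,  1.63064254e+00, -1.22423377e-05,
        1.08857653e+00, -1.89922979e-02]), 'dq': array([ 0.0008529 , -0.00187621,  0.00130545,  0.00176715, -0.00137447,
        0.00049626]), 'tau': array([ 3.66068844e-04, -5.44633734e+01, -2.73669434e+01,  6.43215235e-02,
        2.27039790e-02, -1.30974768e-04]), 'position': array([ 0.24251301, -0.57546382,  0.22192356]), 'tcp_rot': array([ 0.39134815,  0.58955715, -0.39076644,  0.58870245]), 'contact_force': array([-0.27532337, -0.29977556,  0.06352738]), 'torque': array([ 0.03515218,  0.04057114, -0.00647644]), 'width': 0.08775761416727212}
scene red_case 0.67 [224. 240.  34.  46.] [[0.663, -0.0, 0.005], [0.686, 0.033, 0.062], [0.704, 0.048, 0.069]]
scene red_case 0.62 [203. 196.  33.  37.] [[0.652, -0.103, 0.001], [0.679, -0.071, 0.057], [0.702, -0.061, 0.068]]
top red_case 0.94 [285. 224.  46.  44.] [[0.536, -0.037, 0.046], [0.561, -0.004, 0.1], [0.592, 0.029, 0.104]]
top red_case 0.82 [276. 165.  27.  32.] [[0.662, -0.005, 0.012], [0.673, 0.018, 0.065], [0.7, 0.04, 0.069]]
top red_case 0.8 [338. 170.  29.  45.] [[0.649, -0.106, 0.0], [0.669, -0.083, 0.065], [0.716, -0.065, 0.07]]
top blue_case 0.85 [227. 226.  52.  43.] [[0.533, 0.056, 0.032], [0.557, 0.09, 0.1], [0.59, 0.125, 0.103]]
top yellow_case 0.59 [167. 226.  55.  41.] [[0.529, 0.15, 0.011], [0.554, 0.182, 0.099], [0.589, 0.22, 0.103]]
top yellow_case 0.2 [227. 226.  49.  44.] [[0.533, 0.056, 0.033], [0.557, 0.089, 0.1], [0.589, 0.124, 0.103]]
top pad 0.92 [444. 252.  83.  85.] [[0.48, -0.339, 0.003], [0.544, -0.274, 0.007], [0.61, -0.21, 0.01]]
```

View pics/scene0.png

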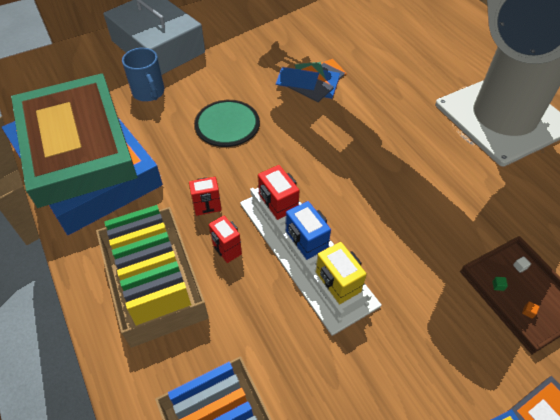

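View pics/top0.png

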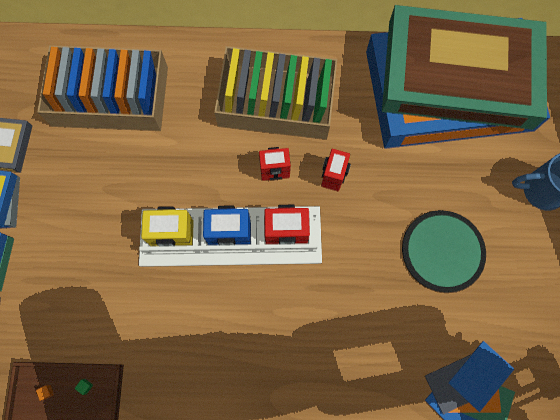

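```bash
python3 - <<'E'
from h import *
z=np.load("top0.npz"); im=z["im"]; d=z["d"]; P=cloud("top",d)
hsv=cv2.cvtColor(im,cv2.COLOR_RGB2HSV)
for n,x0,y0 in(("red",.56,-.004),("blue",.557,.09),("yellow",.554,.185)):
    m=(d>0)&(abs(P[...,2]-.101)<.006)&(abs(P[...,0]-x0)<.05)&(abs(P[...,1]-y0)<.045)
    X=P[m]; r=cv2.minAreaRect((X[:,:2]*1000).astype(np.float32)); print(n,m.sum(),r,np.median(X[:,2]), (X.min(0)+X.max(0))/2)
    m=(d>0)&(P[...,2]>.065)&(P[...,2]<.095)&(abs(P[...,0]-x0)<.05)&(abs(P[...,1]-y0)<.045)
    X=P[m]; print(" low",len(X),X.min(0),X.max(0))
g=(hsv[...,0]>40)&(hsv[...,0]<85)&(hsv[...,1]>90)&(d>0)&(abs(P[...,0]-.544)<.09)&(abs(P[...,1]+.274)<.09)
X=P[g]; print("pad",cv2.minEnclosingCircle((X[:,:2]*1000).astype(np.float32)),X.mean(0))
K,R,t=cam("top"); print("campos",-R.T@t)
cv2.imwrite("pics/crop0.png",cv2.resize(im[130:300,120:500,::-1],(760,340),interpolation=cv2.INTER_CUBIC))
# side-view
z=np.load("scene0.npz"); im=z["im"]
K,R,t=cam("scene"); print("campos",-R.T@t)
cv2.imwrite("pics/crop1.png",cv2.resize(im[150:350,100:400,::-1],(780,520),interpolation=cv2.INTER_CUBIC))
E
```

```text
red 1345 ((565.4820556640625, -3.948902130126953), (57.797969818115234, 69.9557113647461), 2.452284336090088) 0.100409500386839 [ 0.56565236 -0.00365916  0.10024755]
 low 255 [ 0.5351165  -0.03905517  0.06505841] [0.59555435 0.02944663 0.09497642]
blue 1353 ((561.3709106445312, 90.95924377441406), (58.58478927612305, 70.20992279052734), 2.2949416637420654) 0.1004340983912335 [0.56143808 0.09092369 0.10030809]
 low 297 [0.53163567 0.05492492 0.06525285] [0.59252134 0.12514786 0.09496987]
yellow 1347 ((557.8826293945312, 185.8450164794922), (59.066200256347656, 70.6678237915039), 2.107388734817505) 0.10040532551961104 [0.5579957  0.1861187  0.09980429]
 low 355 [0.52710361 0.14975077 0.06503059] [0.58922565 0.21855202 0.09498283]
pad ((547.90625, -270.2392578125), 67.01898193359375) [ 0.54592794 -0.27489179  0.00683203]
campos [0.36584841 0.00433698 0.90945193]
campos [0.83139575 0.4850031  0.76897242]
```

View pics/crop0.png

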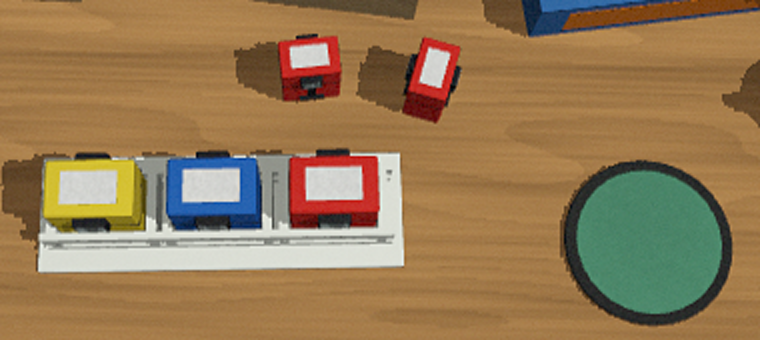

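View pics/crop1.png

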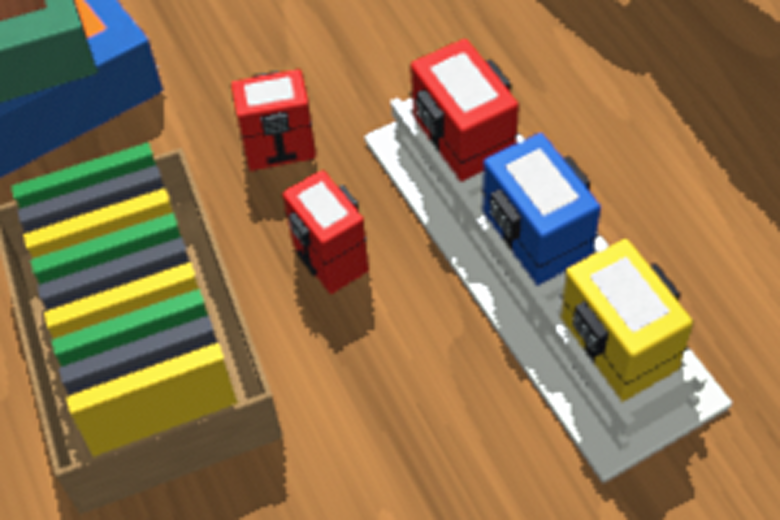

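```bash
python3 - <<'E'
from h import *
from scipy.spatial.transform import Rotation as Ro
z=np.load("top0.npz"); im=z["im"]; d=z["d"]; P=cloud("top",d)
hsv=cv2.cvtColor(im,cv2.COLOR_RGB2HSV).astype(int)
K,R,t=cam("top")
def plane(u,v,h):
    r=np.stack([(u-K[0,2])/K[0,0],(v-K[1,2])/K[1,1],np.ones_like(u,float)],-1)@R; c=-R.T@t
    return c+r*((h-c[2])/r[...,2])[...,None]
v,u=np.mgrid[0:420,0:560]
Q=plane(u.astype(float),v,.1)
for n,x0,y0 in(("red",.565,-.004),("blue",.561,.091),("yellow",.557,.186)):
    lab=(hsv[...,1]<60)&(hsv[...,2]>150)&(abs(P[...,2]-.1)<.004)&(abs(P[...,0]-x0)<.03)&(abs(P[...,1]-y0)<.035)
    X=Q[lab]; print(n,"label",lab.sum(),X.mean(0),cv2.minAreaRect((X[:,:2]*1000).astype(np.float32)))
    sat=(hsv[...,1]>120)&(hsv[...,2]>130)&(abs(P[...,2]-.1)<.003)&(abs(P[...,0]-x0)<.04)&(abs(P[...,1]-y0)<.04)|lab
    X=Q[sat]; print("   top",X.mean(0),X.min(0),X.max(0),cv2.minAreaRect((X[:,:2]*1000).astype(np.float32)))
Q=plane(u.astype(float),v,.006)
g=(hsv[...,0]>60)&(hsv[...,0]<90)&(hsv[...,1]>90)&(abs(Q[...,0]-.546)<.075)&(abs(Q[...,1]+.275)<.075)
print("pad",Q[g].mean(0),Q[g].min(0),Q[g].max(0))
o=bot.get_obs(); print(o["time"],Ro.from_quat(o["tcp_rot"]).as_matrix().round(3),bot.pinch_z)
E
```

```text
red label 443 [ 0.56698354 -0.00435559  0.1       ] ((571.691650390625, -8.312057495117188), (33.6181640625, 60.53563690185547), 1.493862271308899)
   top [ 0.56586886 -0.00415862  0.1       ] [ 0.54290048 -0.0389256   0.1       ] [0.58922722 0.03012846 0.1       ] ((566.0703125, -4.5653228759765625), (44.67621612548828, 68.31956481933594), 1.5095323324203491)
blue label 462 [0.56279326 0.09074994 0.1       ] ((563.1503295898438, 91.41038513183594), (25.75678825378418, 43.4711799621582), 2.609175682067871)
   top [0.56202122 0.0901121  0.1       ] [0.53885656 0.05638803 0.1       ] [0.58514532 0.12492922 0.1       ] ((562.1829223632812, 90.70158386230469), (44.74925231933594, 66.9013442993164), 2.382744789123535)
yellow label 451 [0.55894482 0.18583606 0.1       ] ((559.3820190429688, 186.1393585205078), (25.46658706665039, 43.41515350341797), 1.4924291372299194)
   top [0.55783153 0.18524075 0.1       ] [0.53482295 0.15005487 0.1       ] [0.58103283 0.22034258 0.1       ] ((557.9161987304688, 185.17868041992188), (44.525028228759766, 69.77215576171875), 1.5078518390655518)
pad [ 0.54610515 -0.27515234  0.006     ] [ 0.48539861 -0.33680531  0.006     ] [ 0.6089585  -0.20325133  0.006     ]
0.35 [[-0.     0.922  0.388]
 [ 0.     0.388 -0.922]
 [-1.    -0.    -0.   ]] 0.0187
```

Emit:
servo_tool --travel '[[0, 0.1, -0.08], [0, 0.2, -0.155], [0, 0.3, -0.23], [0, 0.4, -0.31], [0, 0.5, -0.385], [0, 0.6, -0.46], [0, 0.7, -0.54], [0, 0.8, -0.615], [0, 0.867, -0.669], [0, 0.867, -0.669], [0, 0.867, -0.669]]' --dr '[[-0.022, 0, 0], [-0.044, 0, 0], [-0.066, 0, 0], [-0.088, 0, 0], [-0.11, 0, 0], [-0.132, 0, 0], [-0.154, 0, 0], [-0.176, 0, 0], [-0.194, 0, 0], [-0.194, 0, 0], [-0.194, 0, 0]]' --grip '[-1, -1, -1, -1, -1, -1, -1, -1, -1, -1, -1]'

```text
time: 1.27
position: [0.405, -0.2891, 0.2229]
tcp_rot: [0.195, 0.679, -0.196, 0.68]
contact_force: [-1.1, 0.3, 0.4]
width: 0.0878
```

```bash
cat >> h.py <<'E'
from scipy.spatial.transform import Rotation as Ro
def plan(p,yaw):
    o=bot.get_obs(); A=Ro.from_quat(o["tcp_rot"]); c,s=np.cos(yaw),np.sin(yaw)
    z=np.array([c,s,0]); x=np.array([0,0,-1.]); y=np.cross(z,x)
    B=Ro.from_matrix(np.stack([x,y,z],1))
    print("t",o["time"],"pos",o["position"].round(4),"F",o["contact_force"].round(2),"w",o["width"].round(4),"q",o["joints"].round(3))
    print("travel",(A.inv().apply(np.array(p)-o["position"])/.3).round(4),"dr",((A.inv()*B).as_rotvec()/np.pi).round(4))
E
python3 -c "
from h import *
plan([.566,-.004,.18],.042)"
```

```text
Traceback (most recent call last):
  File "h.py", line 15, in plan
    print("t",o["time"],"pos",o["position"].round(4),"F",o["contact_force"].round(2),"w",o["width"].round(4),"q",o["joints"].round(3))
                                                                                         ^^^^^^^^^^^^^^^^
AttributeError: 'float' object has no attribute 'round'
```

```bash
sed -i 's/o\["width"\].round(4)/round(o["width"],4)/' h.py
python3 -c "
from h import *
plan([.566,-.004,.18],.042)"
```

```text
t 1.2667 pos [ 0.405  -0.2891  0.2229] F [-1.1   0.33  0.36] w 0.0878 q [-0.644  0.236  1.907 -0.     0.999 -0.083]
travel [ 0.1426  1.0901 -0.0503] dr [-1.917e-01  1.000e-04  1.000e-04]
```

Emit:
servo_tool --travel '[[0.01, 0.12, -0.006], [0.03, 0.25, -0.012], [0.05, 0.37, -0.018], [0.07, 0.5, -0.024], [0.09, 0.62, -0.03], [0.11, 0.75, -0.036], [0.13, 0.87, -0.042], [0.143, 0.98, -0.045], [0.143, 0.98, -0.045], [0.143, 0.98, -0.045]]' --dr '[[-0.024, 0, 0], [-0.048, 0, 0], [-0.072, 0, 0], [-0.096, 0, 0], [-0.12, 0, 0], [-0.144, 0, 0], [-0.168, 0, 0], [-0.192, 0, 0], [-0.192, 0, 0], [-0.192, 0, 0]]' --grip '[-1, -1, -1, -1, -1, -1, -1, -1, -1, -1]'

```text
time: 2.1
position: [0.5503, -0.0341, 0.1793]
tcp_rot: [-0.015, 0.707, 0.014, 0.707]
contact_force: [-0.7, -0.8, 0.2]
width: 0.088
```

```bash

python3 -c "
from h import *
plan([.566,-.004,.13],.042)
im,d=grab_frame('scene');save('pics/s1.png',im)"
```

```text
t 2.1 pos [ 0.5503 -0.0341  0.1793] F [-0.72 -0.8   0.22] w 0.088 q [-0.083  0.372  1.827 -0.     0.942 -0.124]
travel [0.1643 0.0981 0.0563] dr [-0.0003 -0.0002  0.0001]
```

View pics/s1.png

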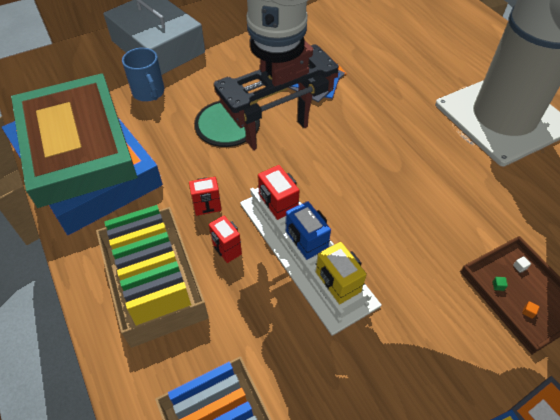

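Emit:
servo_tool --travel '[[0, 0.05, 0.03], [0, 0.098, 0.056], [0.05, 0.098, 0.056], [0.1, 0.098, 0.056], [0.14, 0.098, 0.056], [0.14, 0.098, 0.056], [0.14, 0.098, 0.056]]' --dr '[[0, 0, 0], [0, 0, 0], [0, 0, 0], [0, 0, 0], [0, 0, 0], [0, 0, 0], [0, 0, 0]]' --grip '[-1, -1, -1, -1, -1, -1, -1]'

```text
time: 2.73
position: [0.5647, -0.0053, 0.1374]
tcp_rot: [-0.014, 0.708, 0.014, 0.706]
contact_force: [0.1, 0.3, 0.6]
width: 0.0877
```

```bash

python3 -c "
from h import *
plan([.566,-.004,.063],.042)
for n in('scene','top'):
  im,d=grab_frame(n)
  s=(slice(100,280),slice(180,400)) if n=='scene' else (slice(130,310),slice(180,400))
  cv2.imwrite(f'pics/{n}2.png',cv2.resize(im[s][:,:,::-1],None,fx=3,fy=3,interpolation=cv2.INTER_CUBIC))"
```

```text
t 2.7333 pos [ 0.5647 -0.0053  0.1374] F [0.15 0.29 0.58] w 0.0877 q [-0.03   0.45   1.823 -0.     0.87  -0.069]
travel [0.2479 0.0043 0.0048] dr [-0.0012 -0.0005 -0.    ]
```

View pics/scene2.png

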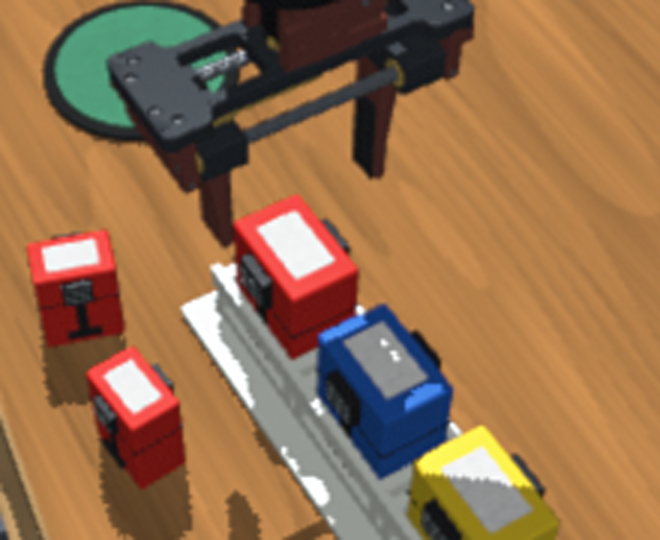

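View pics/top2.png

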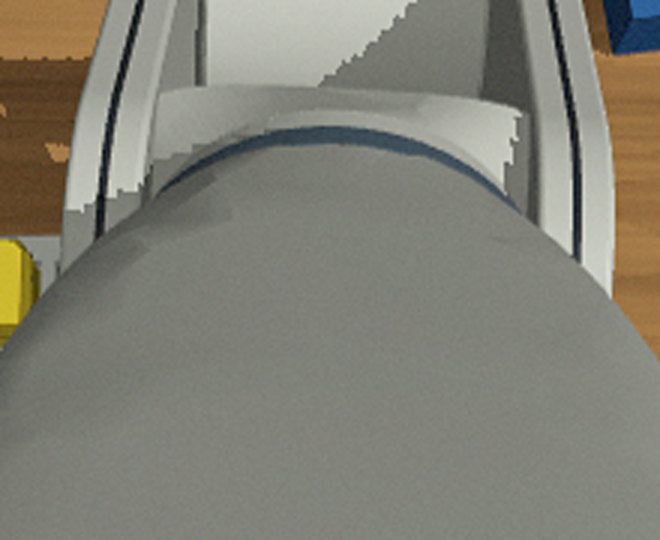

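Emit:
servo_tool --travel '[[0.04, 0.003, 0.004], [0.08, 0.004, 0.004], [0.12, 0.004, 0.004], [0.16, 0.004, 0.004], [0.2, 0.004, 0.004], [0.23, 0.004, 0.004], [0.247, 0.004, 0.004], [0.247, 0.004, 0.004], [0.247, 0.004, 0.004]]' --dr '[[0, 0, 0], [0, 0, 0], [0, 0, 0], [0, 0, 0], [0, 0, 0], [0, 0, 0], [0, 0, 0], [0, 0, 0], [0, 0, 0]]' --grip '[-1, -1, -1, -1, -1, -1, -1, -1, -1]' --squeeze 28

```text
time: 3.58
position: [0.5665, -0.0027, 0.0633]
tcp_rot: [-0.014, 0.707, 0.014, 0.707]
contact_force: [0.3, -0.5, -0.0]
width: 0.0878
```

```bash

python3 -c "
from h import *
plan([.566,-.004,.063],.042)
for n in('scene',):
  im,d=grab_frame(n)
  s=(slice(100,280),slice(180,400))
  cv2.imwrite(f'pics/{n}3.png',cv2.resize(im[s][:,:,::-1],None,fx=3,fy=3,interpolation=cv2.INTER_CUBIC))"
```

```text
t 3.5833 pos [ 0.5665 -0.0027  0.0633] F [ 0.29 -0.49 -0.05] w 0.0878 q [-0.026  0.568  1.848 -0.     0.726 -0.067]
travel [ 0.001  -0.0041 -0.0018] dr [-0.0004 -0.0002 -0.    ]
```

View pics/scene3.png

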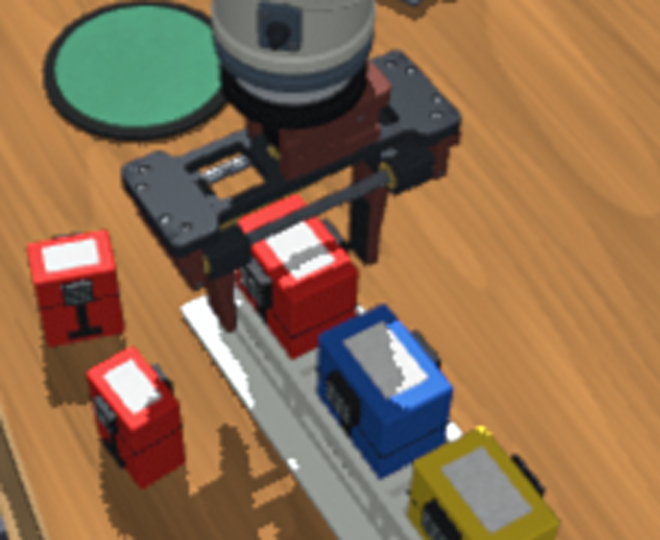

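Emit:
servo_tool --travel '[[0, -0.002, -0.001], [0, -0.002, -0.001], [0, -0.002, -0.001], [0, -0.002, -0.001], [0, -0.002, -0.001], [0, -0.002, -0.001], [0, -0.002, -0.001], [0, -0.002, -0.001], [0, -0.002, -0.001], [0, -0.002, -0.001], [0, -0.002, -0.001], [0, -0.002, -0.001]]' --dr '[[0, 0, 0], [0, 0, 0], [0, 0, 0], [0, 0, 0], [0, 0, 0], [0, 0, 0], [0, 0, 0], [0, 0, 0], [0, 0, 0], [0, 0, 0], [0, 0, 0], [0, 0, 0]]' --grip '[-0.5, 0, 0.2, 0.5, 1, 1, 1, 1, 1, 1, 1, 1]' --squeeze 28

```text
time: 4.63
position: [0.5661, -0.0034, 0.064]
tcp_rot: [-0.014, 0.707, 0.014, 0.707]
contact_force: [-2.7, 0.0, 5.2]
width: 0.0456
```

```bash

python3 -c "
from h import *
plan([.566,-.004,.063],.042)"
```

```text
t 4.6333 pos [ 0.5661 -0.0034  0.064 ] F [-2.71  0.01  5.17] w 0.0456 q [-0.027  0.566  1.849 -0.     0.727 -0.068]
travel [ 0.0033 -0.002  -0.0005] dr [-0.0004 -0.0001  0.    ]
```

```bash

python3 -c "
from h import *
im,d=grab_frame('scene')
s=(slice(130,250),slice(220,340))
cv2.imwrite('pics/s4.png',cv2.resize(im[s][:,:,::-1],None,fx=5,fy=5,interpolation=cv2.INTER_CUBIC))"
```

```text
(no output)
```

View pics/s4.png

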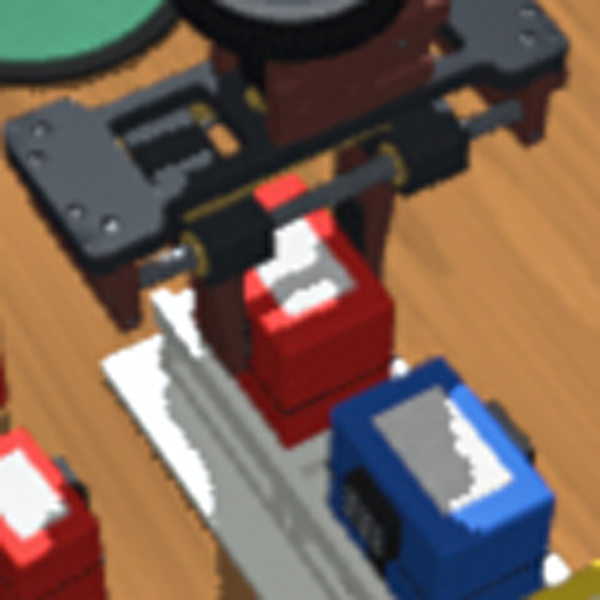

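Emit:
servo_tool --travel '[[-0.005, 0, 0], [-0.01, 0, 0], [-0.02, 0, 0], [-0.03, 0, 0], [-0.04, 0, 0], [-0.05, 0, 0], [-0.05, 0, 0]]' --dr '[[0, 0, 0], [0, 0, 0], [0, 0, 0], [0, 0, 0], [0, 0, 0], [0, 0, 0], [0, 0, 0]]' --grip '[1, 1, 1, 1, 1, 1, 1]'

```text
time: 5.27
position: [0.5668, -0.0034, 0.0794]
tcp_rot: [-0.014, 0.707, 0.014, 0.707]
contact_force: [0.8, -0.3, -2.3]
width: 0.0461
```

```bash

python3 -c "
from h import *
plan([.566,-.004,.2],.042)
im,d=grab_frame('scene')
s=(slice(130,250),slice(220,340))
cv2.imwrite('pics/s5.png',cv2.resize(im[s][:,:,::-1],None,fx=5,fy=5,interpolation=cv2.INTER_CUBIC))"
```

```text
t 5.2667 pos [ 0.5668 -0.0034  0.0794] F [ 0.78 -0.32 -2.33] w 0.0461 q [-0.027  0.541  1.844  0.     0.755 -0.068]
travel [-0.402  -0.002  -0.0022] dr [-0.0004  0.0003  0.    ]
```

View pics/s5.png

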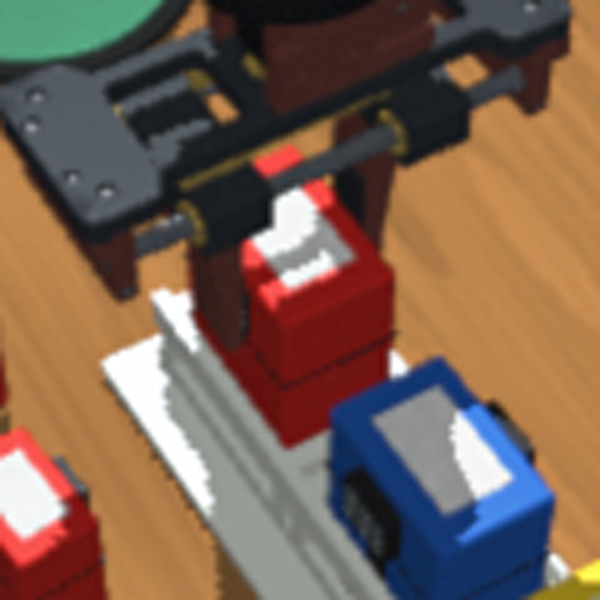

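Emit:
servo_tool --travel '[[-0.02, 0, 0], [-0.05, 0, 0], [-0.09, 0, 0], [-0.13, 0, 0], [-0.17, 0, 0], [-0.21, 0, 0], [-0.25, 0, 0], [-0.28, 0, 0], [-0.3, 0, 0], [-0.3, 0, 0]]' --dr '[[0, 0, 0], [0, 0, 0], [0, 0, 0], [0, 0, 0], [0, 0, 0], [0, 0, 0], [0, 0, 0], [0, 0, 0], [0, 0, 0], [0, 0, 0]]' --grip '[1, 1, 1, 1, 1, 1, 1, 1, 1, 1]'

```text
time: 6.15
position: [0.5672, -0.0034, 0.1703]
tcp_rot: [-0.014, 0.706, 0.014, 0.708]
contact_force: [0.1, -0.3, -2.0]
width: 0.0461
```

```bash

python3 -c "
from h import *
plan([.546,-.275,.168],.042)
im,d=grab_frame('scene')
save('pics/s6.png',im)"
```

```text
t 6.15 pos [ 0.5672 -0.0034  0.1703] F [ 0.14 -0.31 -2.02] w 0.0461 q [-0.027  0.405  1.801  0.     0.933 -0.068]
travel [ 0.0077 -0.9017 -0.1073] dr [-0.0004  0.0008  0.0001]
```

View pics/s6.png

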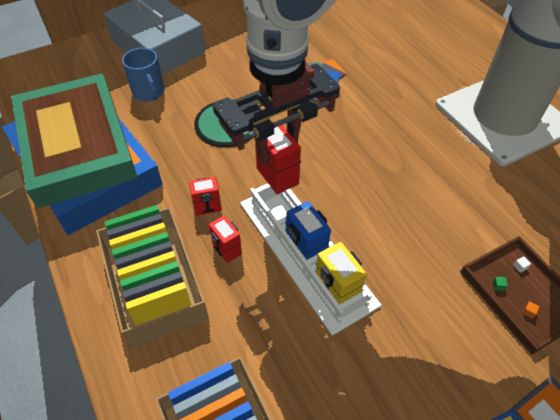

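Emit:
servo_tool --travel '[[0, -0.04, -0.005], [0, -0.12, -0.014], [0, -0.21, -0.025], [0, -0.3, -0.036], [0, -0.39, -0.046], [0, -0.48, -0.057], [0, -0.57, -0.068], [0, -0.66, -0.079], [0, -0.75, -0.09], [0, -0.82, -0.098], [0, -0.87, -0.104], [0, -0.9, -0.107], [0, -0.9, -0.107], [0, -0.9, -0.107]]' --dr '[[0, 0, 0], [0, 0, 0], [0, 0, 0], [0, 0, 0], [0, 0, 0], [0, 0, 0], [0, 0, 0], [0, 0, 0], [0, 0, 0], [0, 0, 0], [0, 0, 0], [0, 0, 0], [0, 0, 0], [0, 0, 0]]' --grip '[1, 1, 1, 1, 1, 1, 1, 1, 1, 1, 1, 1, 1, 1]'

```text
time: 7.37
position: [0.5448, -0.2742, 0.1682]
tcp_rot: [-0.014, 0.707, 0.014, 0.707]
contact_force: [0.3, 0.2, -3.0]
width: 0.0463
```

```bash

python3 -c "
from h import *
plan([.546,-.275,.062],.042)
im,d=grab_frame('scene')
save('pics/s7.png',im)"
```

```text
t 7.3667 pos [ 0.5448 -0.2742  0.1682] F [ 0.3   0.22 -3.01] w 0.0463 q [-0.486  0.467  1.703  0.     0.973 -0.526]
travel [ 0.3539 -0.003   0.0042] dr [-0.0006 -0.0003 -0.0003]
```

View pics/s7.png

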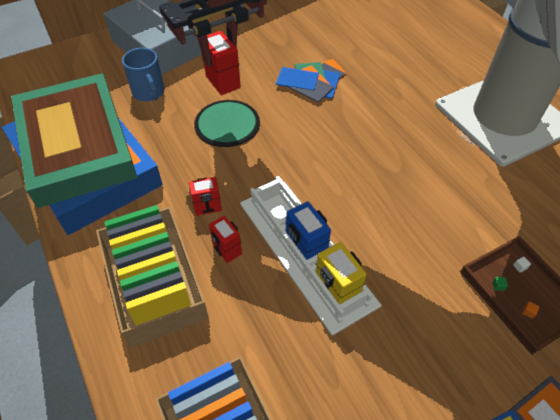

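```bash

python3 -c "
from h import *
for n in('scene','top'):
  z=np.load(n+'0.npz');P=cloud(n,z['d'])
  m=(z['d']>0)&(P[...,0]>.43)&(P[...,0]<.67)&(P[...,1]>-.36)&(P[...,1]<-.19)&(P[...,2]>.02)
  print(n,m.sum(),P[m].min(0) if m.any() else '',P[m].max(0) if m.any() else '')
"
```

```text
scene 0  
top 0
```

Emit:
servo_tool --travel '[[0.03, 0, 0.004], [0.07, -0.003, 0.004], [0.12, -0.003, 0.004], [0.17, -0.003, 0.004], [0.21, -0.003, 0.004], [0.25, -0.003, 0.004], [0.28, -0.003, 0.004], [0.3, -0.003, 0.004], [0.32, -0.003, 0.004], [0.335, -0.003, 0.004], [0.34, -0.003, 0.004], [0.34, -0.003, 0.004], [0.34, -0.003, 0.004]]' --dr '[[0, 0, 0], [0, 0, 0], [0, 0, 0], [0, 0, 0], [0, 0, 0], [0, 0, 0], [0, 0, 0], [0, 0, 0], [0, 0, 0], [0, 0, 0], [0, 0, 0], [0, 0, 0], [0, 0, 0]]' --grip '[1, 1, 1, 1, 1, 1, 1, 1, 1, 1, 1, 1, 1]'

```text
time: 8.5
position: [0.5467, -0.2755, 0.0671]
tcp_rot: [-0.014, 0.707, 0.014, 0.707]
contact_force: [-0.4, 0.4, -2.5]
width: 0.0455
```

```bash

python3 -c "
from h import *
plan([.546,-.275,.062],.042)
im,d=grab_frame('scene')
cv2.imwrite('pics/s8.png',cv2.resize(im[40:160,150:310,::-1],None,fx=5,fy=5,interpolation=cv2.INTER_CUBIC))"
```

```text
t 8.5 pos [ 0.5467 -0.2755  0.0671] F [-0.38  0.35 -2.53] w 0.0455 q [-0.486  0.611  1.743  0.     0.787 -0.527]
travel [ 0.0168  0.0017 -0.0023] dr [-0.0004  0.0002  0.0001]
```

View pics/s8.png

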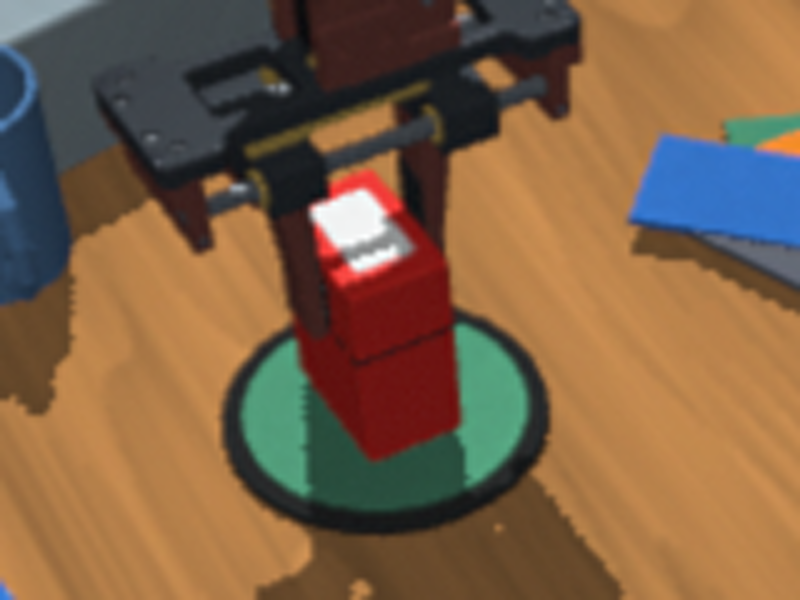

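Still hanging (−2.5 N). I'll lower the last few millimetres slowly.

Emit:
servo_tool --travel '[[0.003, 0, 0], [0.006, 0, 0], [0.009, 0, 0], [0.012, 0, 0], [0.012, 0, 0], [0.012, 0, 0]]' --dr '[[0, 0, 0], [0, 0, 0], [0, 0, 0], [0, 0, 0], [0, 0, 0], [0, 0, 0]]' --grip '[1, 1, 1, 1, 1, 1]'

```text
time: 9.05
position: [0.5464, -0.2753, 0.063]
tcp_rot: [-0.014, 0.707, 0.014, 0.707]
contact_force: [-0.0, -0.2, -2.8]
width: 0.0461
```

Emit:
servo_tool --travel '[[0.001, 0, 0], [0.002, 0, 0], [0.003, 0, 0], [0.003, 0, 0]]' --dr '[[0, 0, 0], [0, 0, 0], [0, 0, 0], [0, 0, 0]]' --grip '[1, 1, 1, 1]'

```text
time: 9.38
position: [0.5464, -0.2753, 0.0621]
tcp_rot: [-0.014, 0.707, 0.014, 0.707]
contact_force: [0.7, -0.1, -2.5]
width: 0.0459
```

Emit:
servo_tool --travel '[[0.001, 0, 0], [0.002, 0, 0], [0.003, 0, 0], [0.003, 0, 0]]' --dr '[[0, 0, 0], [0, 0, 0], [0, 0, 0], [0, 0, 0]]' --grip '[1, 1, 1, 1]'

```text
time: 9.72
position: [0.5465, -0.2753, 0.062]
tcp_rot: [-0.014, 0.707, 0.014, 0.707]
contact_force: [-2.3, 1.4, 5.8]
width: 0.0459
```

Emit:
servo_tool --travel '[[-0.001, 0, 0], [-0.002, 0, 0], [-0.002, 0, 0], [-0.002, 0, 0], [-0.002, 0, 0], [-0.002, 0, 0], [-0.002, 0, 0], [-0.002, 0, 0], [-0.002, 0, 0], [-0.002, 0, 0], [-0.002, 0, 0], [-0.002, 0, 0]]' --dr '[[0, 0, 0], [0, 0, 0], [0, 0, 0], [0, 0, 0], [0, 0, 0], [0, 0, 0], [0, 0, 0], [0, 0, 0], [0, 0, 0], [0, 0, 0], [0, 0, 0], [0, 0, 0]]' --grip '[1, 1, 0, -0.2, -0.5, -0.8, -1, -1, -1, -1, -1, -1]'

```text
time: 10.72
position: [0.5465, -0.2753, 0.0619]
tcp_rot: [-0.014, 0.707, 0.014, 0.707]
contact_force: [-0.2, 0.1, 0.6]
width: 0.0877
```

```bash

python3 -c "
from h import *
plan([.546,-.275,.162],.042)
im,d=grab_frame('scene')
cv2.imwrite('pics/s9.png',cv2.resize(im[40:160,150:310,::-1],None,fx=5,fy=5,interpolation=cv2.INTER_CUBIC))"
```

```text
t 10.7167 pos [ 0.5465 -0.2753  0.0619] F [-0.15  0.09  0.63] w 0.0877 q [-0.486  0.618  1.745  0.     0.778 -0.527]
travel [-0.3338  0.0011 -0.0015] dr [-0.0004  0.     -0.    ]
```

View pics/s9.png

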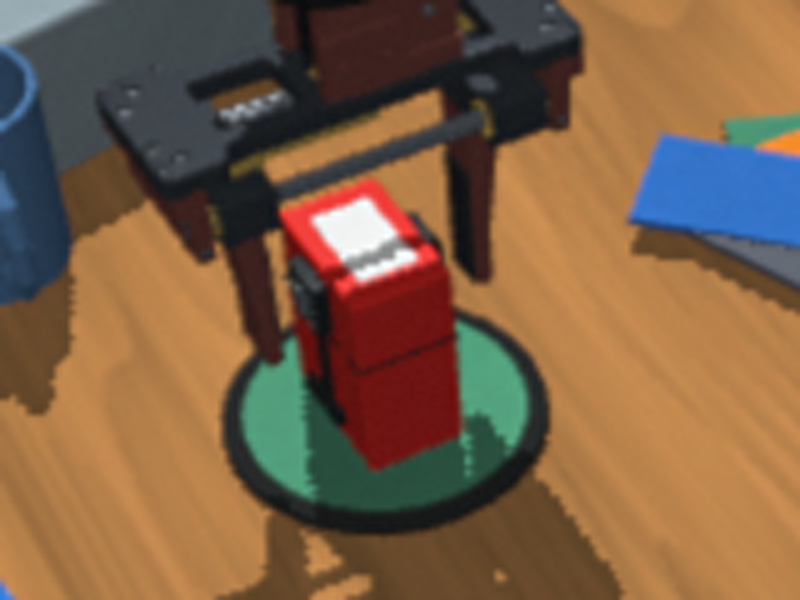

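Released and standing. I'll retreat straight up, then sideways to clear the top view.

Emit:
servo_tool --travel '[[-0.03, 0, 0], [-0.08, 0, 0], [-0.14, 0, 0], [-0.2, 0, 0], [-0.26, 0, 0], [-0.32, 0, 0], [-0.38, 0, 0], [-0.44, 0, 0], [-0.47, -0.08, -0.05], [-0.5, -0.18, -0.12], [-0.5, -0.3, -0.2], [-0.5, -0.42, -0.28], [-0.5, -0.54, -0.38], [-0.5, -0.64, -0.48], [-0.5, -0.7, -0.55], [-0.5, -0.7, -0.6], [-0.5, -0.7, -0.6], [-0.5, -0.7, -0.6]]' --dr '[[0, 0, 0], [0, 0, 0], [0, 0, 0], [0, 0, 0], [0, 0, 0], [0, 0, 0], [0, 0, 0], [0, 0, 0], [0, 0, 0], [0, 0, 0], [0, 0, 0], [0, 0, 0], [0, 0, 0], [0, 0, 0], [0, 0, 0], [0, 0, 0], [0, 0, 0], [0, 0, 0]]' --grip '[-1, -1, -1, -1, -1, -1, -1, -1, -1, -1, -1, -1, -1, -1, -1, -1, -1, -1]'

```text
time: 12.27
position: [0.3746, -0.4922, 0.2123]
tcp_rot: [-0.014, 0.707, 0.014, 0.707]
contact_force: [0.5, 0.9, -0.2]
width: 0.0879
```

```bash

python3 -c "
from h import *
plan([.546,-.275,.162],.042)
im,d=grab_frame('top'); save('pics/t10.png',im); P=cloud('top',d)
m=(d>0)&(abs(P[...,2]-.098)<.006)&(abs(P[...,0]-.546)<.06)&(abs(P[...,1]+.275)<.06)
X=P[m]; print(len(X),X.mean(0),X.min(0),X.max(0),cv2.minAreaRect((X[:,:2]*1000).astype(np.float32)))
for y,x in((.09,.562),(.185,.558)):
  m=(d>0)&(abs(P[...,2]-.1)<.01)&(abs(P[...,0]-x)<.05)&(abs(P[...,1]-y)<.045); X=P[m]; print(len(X),X.mean(0))
im,d=grab_frame('scene'); save('pics/s10.png',im)"
```

```text
t 12.2667 pos [ 0.3746 -0.4922  0.2123] F [ 0.51  0.92 -0.23] w 0.0879 q [-9.400e-01  4.250e-01  1.653e+00  1.000e-03  1.063e+00 -9.790e-01]
travel [0.1682 0.7013 0.5989] dr [-0.001   0.0001 -0.0001]
1414 [ 0.54604877 -0.27406899  0.09816344] [ 0.51732833 -0.31039789  0.09202036] [ 0.57659465 -0.23931759  0.10376315] ((546.9960327148438, -274.6791687011719), (59.35308837890625, 70.15234375), 2.5879335403442383)
1488 [0.5607951  0.09038515 0.09970008]
1491 [0.5567642  0.18480502 0.09956663]
```

View pics/t10.png

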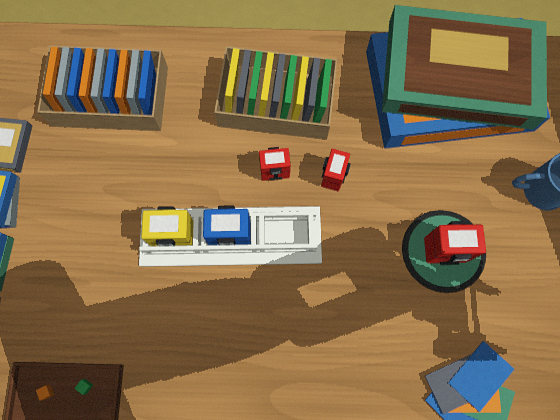

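View pics/s10.png

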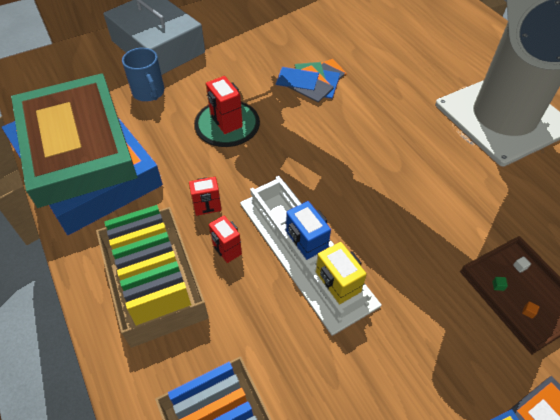

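The red case (top picture about 455,242) stands upright within 1 mm of the pad centre. The blue and yellow cases are still in the rack, and the gripper is clear.

```bash
python3 -c "
from h import *
bot.finish_job()"
```

```text
the job is handed in; nothing more can be done
```

The red case is out of the rack and standing upright in the middle of the green pad, and I have handed the job in; no verdict is reported.

- **What I did:** I picked the largest red case, the one in the rack; the two smaller red ones on the table were not touched. I squeezed both buttons with 28 N, lifted the case straight up and carried it to the pad. I lowered it until it touched, with about 6 N of upward force showing at the wrist. Then I opened the gripper and backed away, ending at about 12.3 s.
- **Last checks:** The case centre measured (0.546, -0.274), against the pad centre at (0.546, -0.275). Its top was at 0.098 m, which fits standing on the pad. The blue and yellow cases are still in their pockets, within about 1 mm of where they started. The gripper was well clear and the force reading was close to zero.
- **One mismatch:** While gripping, the finger opening read about 46 mm, not the expected 48 mm. The lift still went freely: the wrist carried only 2 to 3 N, about the weight of the case, and both buttons sprang back out on release.

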